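# Tip the carton over into the taped frame

## Robot

A 6-joint arm with a two-finger parallel gripper is mounted at the origin on the work surface. World frame = base frame: x ahead of the robot, y to its left, z up, the work surface at z = 0. Lengths are in m, angles in rad, forces in N, time in s.
With the tool pointing down it reaches from about 0.3 to 0.775 m from the base axis. Payload 14.6 kg.
Tool frame: the origin (TCP) lies at the very end of the fingers, on their centre line; the grasp point (between the pads) lies 19 mm behind it (pinch_z is the distance from the TCP to the grasp point, in m); z points along the fingers, y is the direction in which the jaws open and shut (so a half turn about z gives the same grasp; the last joint's range is limited). The gripper opens to 94 mm and grips with 3 to 60 N. Pads are 16 mm wide; open, the fingers measure 119 mm over their backs; the gripper's body (75 mm by 177 mm) begins 78 mm behind the grasp point.
Start: joints at [1.222, 0.3, 1.521, -0, 1.321, -0.067], TCP at [0.153, 0.528, 0.205] pointing down, gripper open.
Joint ranges: [-3.03, 3.03], [-0.79, 2.21], [0.23, 2.52], [-1.04, 4.18], [0, 3.07], [-2.55, 2.55]. Speed limits (rad/s): [2.22, 2.22, 2.57, 3.14, 3.14, 3.14].

## Interface

Orientations are given as [roll, pitch, yaw] about the fixed x, y, z axes, in that order (R = Rz(yaw) Ry(pitch) Rx(roll)).
In Python, from station import get_obs, camera, hand_in, pinch_z gives the robot as it stands.
- The arm moves only by the tool servo_tool, never from a script. Its argument "moves" is a list that holds one entry, the list of rows, each a list of 7 numbers: the turn, a rotation vector about the tool's x, y, z normalised to -1 to 1, where 1 is pi/2 rad, then the shift along the tool's x, y, z normalised to -1 to 1, where 1 is 500 mm, then the closure, from 0 (fully open) to 1 (shut). In form: [[[rx, ry, rz, x, y, z, hand], ...]]. A call has 1 to 12 rows; each row is the pose to reach, as a shift and turn from the pose measured when the call began, along the tool's axes at that moment; what a row does not reach only later rows make up. A row lasts 1/12 s, in which the tool goes at most 41.7 mm and 7.16 degrees, less where a joint would pass 70% of its speed; a pose out of reach is approached as far as the arm can. A call with a number of a shift or a turn outside -1 to 1 is refused whole. A call with a gripper value outside its range is refused whole. The fingers move at their own pace and stop on an object; "squeeze" is the grip in N (left out, the last holds). Time passes only in rows, so rows that repeat a pose let the fingers close. It gives the time, the measured TCP pose, the force and the opening at its end, in the units of the state.
- get_obs(): the state, without advancing time (a new reading comes with each control period).
- camera(name): name is "scene" or "top"; returns a dict with "color" (400x640x3 uint8, red, green, blue), "intrinsics" (3x3 intrinsics, pixels), "distortion" ([k1, k2, p1, p2, k3] as OpenCV has them; the pictures are not rectified), "rvec" (rotation vector, rad) and "tvec" (3), from world to camera coordinates, as OpenCV has them. Camera axes: x right, y down, z forward; pixel columns grow to the right and rows downward; lengths in m; the calibration is good to about 2 mm. A picture is of the moment at which its call begins. There is no depth.
- hand_in(): hands the job in, once; it reports no verdict.
The state is a dict: "time_s": time; "qpos": joint angles; "joint_vel": joint speeds; "tau": joint torques, N m; "ee_pos": TCP position; "eef_rot": TCP orientation; "force": force on the tool from outside, world axes, zero at the start; "moment": the same for the moment, N m; "grip_width": finger opening in m.
Only numpy, scipy, OpenCV 4.12 (cv2) and the standard library are available. Lean on these libraries where they do the work, as an engineer would, in place of code of your own. Each camera call takes 0.05 s, during which the arm holds its last target.

## Task

On the prep counter a carton stands a little way off the opening spot, a rectangle marked out with tape. Slide the carton along the counter, still standing and without picking it up, up to that rectangle, then push it over near the top so that it lands flat on one of its two broad sides, wholly inside the tape. It has to fall in the right place: don't lay it down outside the tape and shove it in afterwards; leave the other things where they stand.

Things in the scene. Friction and masses are not known exactly. Their poses are not given: they have to be found in the camera images.
- carton: brown cardboard carton, standing, 60 mm thick (x), 110 wide (y), 160 tall (z); rigid, 0.26-0.49 kg. Origin: centre of its underside. One of its alike broad faces (x = +-30) looks along the frame within 0.25 rad. Leading foot edge 20-75 mm short of the inner edge of the near tape, up to 30 mm off the frame's x axis. A push near the foot slides it, one near the top tips it about that edge; it falls on its own past 0.36 rad
- frame: rectangle marked on the counter with 18 mm wide dark tape, flush with the counter (no thickness to bump into). Origin: centre of the rectangle, on the counter. Inside the tape it is 220 mm along its own x and 170 mm along its own y. The carton starts beyond either its -x or its +x short side and has to fall lengthwise along x.
- foot_a (a point): point of the carton: middle of the lower edge of its narrow side face, at (0, -55, 0) mm in the carton's frame
- foot_b (a point): the same on the other narrow side, at (0, +55, 0) mm in the carton's frame
- top_a (a point): point of the carton: middle of the top edge of its narrow side face, at (0, -55, 160) mm in the carton's frame
- top_b (a point): the same on the other narrow side, at (0, +55, 160) mm in the carton's frame
- shaker: bystander: round steel shaker, 64 mm across, 102 mm tall, standing beyond the other short side of the frame from the carton. Origin: centre of its underside
- bowls: bystander: pile of white bowls, 90 mm across, 70 mm tall, on the far side of the frame. Origin: centre of its underside
- tub: bystander: white round tub with a lid, 90 mm across, 110 mm tall, on the far side of the frame. Origin: centre of its underside

How it is judged:
At the end, for the whole second after the job is handed in: The carton lies at rest flat on a broad side (its z axis within 0.07 rad of level), its whole outline inside the inner edges of the tape (6 mm over the tape is allowed); bystanders upright and within 25 mm of their starts (angle between carton's own z axis and vertical above 1.5 rad and height (world z) of carton between 0.024 and 0.036 m and x of foot_a in the frame of frame between -0.116 and 0.116 m and y of foot_a in the frame of frame between -0.091 and 0.091 m and x of foot_b in the frame of frame between -0.116 and 0.116 m and y of foot_b in the frame of frame between -0.091 and 0.091 m and x of top_a in the frame of frame between -0.116 and 0.116 m and y of top_a in the frame of frame between -0.091 and 0.091 m and x of top_b in the frame of frame between -0.116 and 0.116 m and y of top_b in the frame of frame between -0.091 and 0.091 m and linear speed of carton below 0.02 m/s and distance of each of shaker, bowls, tub from where it was at the start of the episode below 0.025 m and angle between each of shaker, bowls, tub's own z axis and vertical below 0.2 rad); the robot touches nothing.
It fails at once if the carton is lifted off the counter (standing, its underside more than 12 mm up; tipping or lying, the centre of its underside more than 50 mm up) (height (world z) of carton above 0.05 m or (angle between carton's own z axis and vertical below 0.12 rad and height (world z) of carton above 0.012 m)).
It fails at once if the carton lies down reaching more than 12 mm over the tape's inner edge (angle between carton's own z axis and vertical above 1.5 rad and not (x of foot_a in the frame of frame between -0.122 and 0.122 m and y of foot_a in the frame of frame between -0.097 and 0.097 m and x of foot_b in the frame of frame between -0.122 and 0.122 m and y of foot_b in the frame of frame between -0.097 and 0.097 m and x of top_a in the frame of frame between -0.122 and 0.122 m and y of top_a in the frame of frame between -0.097 and 0.097 m and x of top_b in the frame of frame between -0.122 and 0.122 m and y of top_b in the frame of frame between -0.097 and 0.097 m)).
It fails at once if a bystander is moved more than 25 mm or knocked over (distance of any of shaker, bowls, tub from where it was at the start of the episode above 0.025 m or angle between any of shaker, bowls, tub's own z axis and vertical above 0.3 rad).
It also fails if it takes over 45 s, if anything falls off the work surface, if the arm or the gripper's body presses on something with over 40 N, if the wrist force passes 120 N, or if a joint passes its speed limit or range.

## Working session

There is one attempt and no reset: what is moved stays moved. The work goes in short steps, Python scripts to look and compute and a tool call to move; the robot and the scene stay as the last step left them, time stands still between calls to the robot, and variables do not carry over. Pictures are saved under pics/ and viewed, and the job is handed in when it is done.

Besides the shell and the picture viewer there is one more tool, called after "Call:" as name([rows], argument=value, ...), one row to a line, values as JSON. servo_tool: Moves the arm, as the interface text tells. Scaled input: -1 to 1 covers 500 mm each way for a shift and pi/2 rad each way for a turn. Its arguments: {"type":"object","properties":{"moves":{"type":"array"},"squeeze":{"type":"number"}},"required":["moves"]}

```bash
mkdir -p pics; ls; python3 - <<'E'
from station import *
import cv2
print(get_obs(), pinch_z)
for n in("scene","top"):
    c=camera(n); cv2.imwrite(f"pics/{n}0.png",c["color"][:,:,::-1]); print(n,c["intrinsics"],c["distortion"],c["rvec"],c["tvec"])
E
```

```text
pics
{'time_s': 0.0, 'qpos': array([ 1.22240868e+00,  3.00497078e-01,  1.52157180e+00, -2.10014625e-05,
        1.32071279e+00, -6.66024623e-02]), 'joint_vel': array([-0.00032627, -0.00058505, -0.00103932,  0.00120802,  0.00092116,
       -0.00096183]), 'tau': array([-7.05341081e-04, -5.31821716e+01, -3.52705014e+01,  7.07658450e-02,
        2.47379526e-02, -7.44307886e-05]), 'ee_pos': array([0.15285824, 0.52805735, 0.20487601]), 'eef_rot': array([-3.14040492e+00, -5.88357180e-05,  2.85981264e+00]), 'force': array([0.1475562 , 0.36225715, 0.2840569 ]), 'moment': array([-0.04613139,  0.0115652 , -0.01363396]), 'grip_width': 0.09383603494928192} 0.0188
scene [[454.48971693   0.         310.66985997]
 [  0.         454.48971693 194.90994562]
 [  0.           0.           1.        ]] [-0.10844411  0.          0.          0.          0.        ] [ 0.94785934  2.60023184 -0.94610453] [ 0.44543721 -0.21540529  1.3538199 ]
top [[392.87063864   0.         316.67013041]
 [  0.         392.87063864 201.21979944]
 [  0.           0.           1.        ]] [-0.05069627  0.          0.          0.          0.        ] [ 2.09927432 -2.1475939   0.21500327] [0.02216751 0.61821061 0.77241531]
```

View pics/scene0.png

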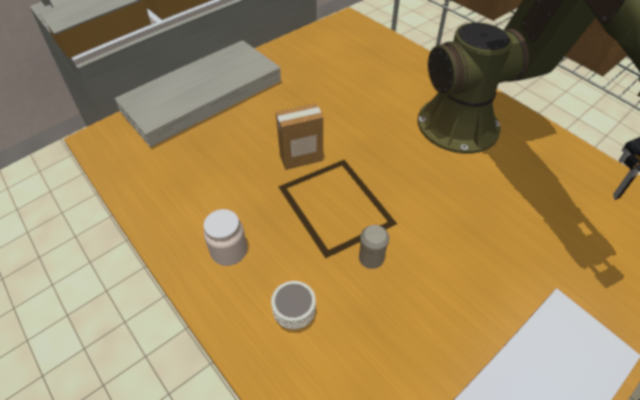

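View pics/top0.png

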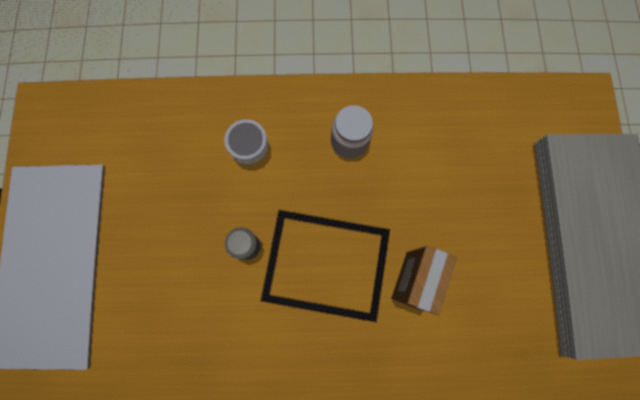

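The scene view shows the carton at about (300,138), left of the frame. The top view shows the frame centred at about (326,265), the carton at (424,280), the shaker at (242,243), the bowls at (246,142) and the tub at (352,130). Next I'll zoom in and measure.

```bash
cat > h.py <<'E'
import numpy as np, cv2
from station import *
def ray(c,uv):
    p=cv2.undistortPoints(np.array(uv,float).reshape(-1,1,2),c["intrinsics"],c["distortion"]).reshape(-1,2)
    R=cv2.Rodrigues(c["rvec"])[0]; o=-R.T@c["tvec"]
    d=np.c_[p,np.ones(len(p))]@R
    return o,d
def plane(c,uv,z):
    o,d=ray(c,uv); return o+d*((z-o[2])/d[:,2])[:,None]
def tri(c1,u1,c2,u2):
    o1,d1=ray(c1,[u1]);o2,d2=ray(c2,[u2]); d1=d1[0];d2=d2[0]
    s=np.linalg.lstsq(np.c_[d1,-d2],o2-o1,rcond=None)[0]
    a=o1+s[0]*d1;b=o2+s[1]*d2; return (a+b)/2,np.linalg.norm(a-b)
def proj(c,P): return cv2.projectPoints(np.array(P,float).reshape(-1,1,3),c["rvec"],c["tvec"],c["intrinsics"],c["distortion"])[0].reshape(-1,2)
def quad(cn):
    # 4 lines fit via approx then refine by fitting sides
    a=cv2.approxPolyDP(cn,0.05*cv2.arcLength(cn,True),True).reshape(-1,2).astype(float)
    pts=cn.reshape(-1,2).astype(float)
    if len(a)!=4: return a
    L=[]
    for i in range(4):
        p,q=a[i],a[(i+1)%4]; t=(q-p)/np.linalg.norm(q-p); n=np.array([-t[1],t[0]])
        s=(pts-p)@t; d=(pts-p)@n; m=(abs(d)<3)&(s>5)&(s<np.linalg.norm(q-p)-5)
        vx,vy,x,y=cv2.fitLine(pts[m].astype(np.float32),cv2.DIST_HUBER,0,.01,.01).ravel()
        L.append(np.cross([x,y,1],[x+vx,y+vy,1]))
    out=[]
    for i in range(4):
        v=np.cross(L[i-1],L[i]); out.append(v[:2]/v[2])
    return np.array(out)
def frame(c,roi):
    im=c["color"]; x0,y0,x1,y1=roi; S=4
    sub=cv2.resize(im[y0:y1,x0:x1],None,fx=S,fy=S,interpolation=cv2.INTER_CUBIC)
    m=(sub.max(2)<75).astype(np.uint8)
    cs,h=cv2.findContours(m,cv2.RETR_CCOMP,cv2.CHAIN_APPROX_NONE)
    res=[]
    for k,cn in enumerate(cs):
        if cv2.contourArea(cn)>3000*1:
            q=quad(cn); res.append((h[0][k][3]>=0,(q+.5)/S-.5+[x0,y0]))
    return res
E
python3 - <<'E'
from h import *
for n,roi in(("scene",(270,150,405,265)),("top",(255,205,393,325))):
    c=camera(n)
    for hole,q in frame(c,roi):
        print(n,hole,q.round(1).tolist()); 
        if len(q)==4:
            P=plane(c,q,0);print(P.round(4).tolist(),np.linalg.norm(P-np.roll(P,-1,0),axis=1),P.mean(0))
c=camera("scene")["color"][90:190,260:345,::-1];cv2.imwrite("pics/s1.png",cv2.resize(c,None,fx=6,fy=6,interpolation=3))
c=camera("top")["color"][235:325,380:470,::-1];cv2.imwrite("pics/t1.png",cv2.resize(c,None,fx=6,fy=6,interpolation=3))
E
```

```text
scene False [[343.6, 161.1], [280.1, 187.1], [325.6, 255.9], [358.9, 237.1], [326.9, 250.1], [287.4, 185.9], [342.1, 164.1], [394.1, 222.9]]
top False [[278.4, 209.7], [260.6, 300.5], [375.7, 321.6], [389.3, 229.3]]
[[0.6126, 0.0945, 0.0], [0.4131, 0.1345, 0.0], [0.3627, -0.1139, 0.0], [0.5624, -0.1543, 0.0]] [0.20341878 0.2534038  0.2037184  0.25383882] [ 0.48771615 -0.00980822  0.        ]
top True [[283.9, 217.4], [381.4, 234.7], [369.7, 312.9], [269.1, 294.8]]
[[0.5947, 0.0823, 0.0], [0.5505, -0.1359, 0.0], [0.3812, -0.1017, 0.0], [0.4249, 0.1159, 0.0]] [0.22263253 0.17266016 0.22197743 0.17310419] [ 0.48783112 -0.00986457  0.        ]
```

View pics/s1.png

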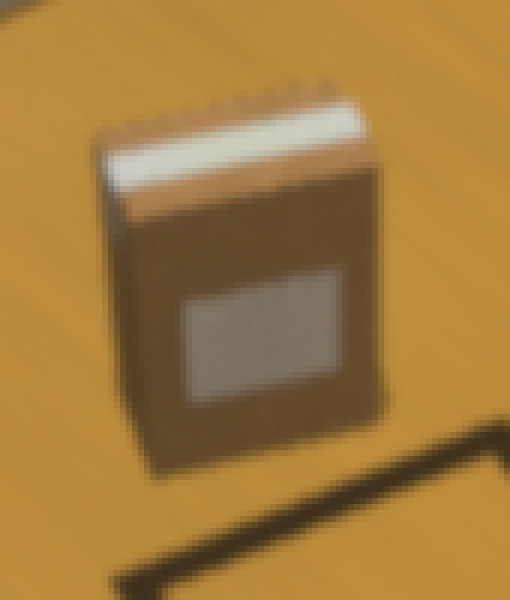

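View pics/t1.png

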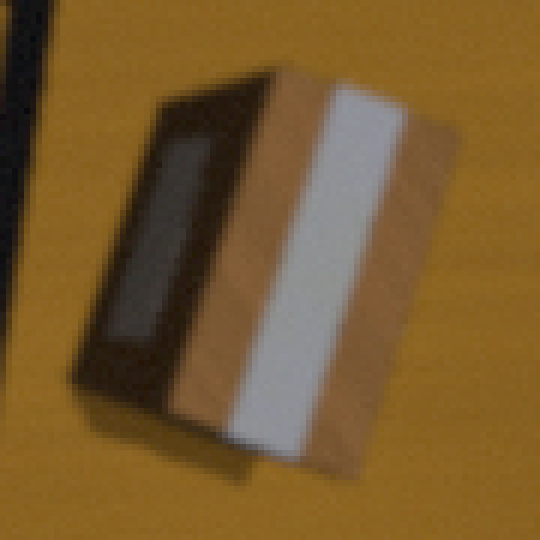

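The scene crop shows the dark broad face looking at the frame, with foot corners at crop (155,475) and (380,420). In the top crop the foot corners are at (160,103) and (72,382), and the top face corners at (278,68), (168,412), (357,480) and (462,127). I'll triangulate these.

```bash
python3 - <<'E'
from h import *
s=camera("scene");t=camera("top")
S=lambda p:(np.array(p)+.5)/6-.5+[260,90]
T=lambda p:(np.array(p)+.5)/6-.5+[380,235]
pairs=dict(topFfar=((122,220),(278,68)),topFnear=((380,165),(168,412)),topBfar=((98,138),(462,127)),topBnear=((338,82),(357,480)),footfar=((155,475),(160,103)),footnear=((380,422),(72,382)))
u=np.array([.0442,.2182]);u/=np.linalg.norm(u);v=np.array([-u[1],u[0]]);C=np.array([.4877,-.0098])
print("u",u,np.arctan2(u[1],u[0]))
for k,(a,b) in pairs.items():
    P,e=tri(s,S(a),t,T(b)); 
    z=.16 if 'top' in k else 0
    pa=plane(s,[S(a)],z)[0];pb=plane(t,[T(b)],z)[0]
    f=lambda p:(((p[:2]-C)@u).round(4),((p[:2]-C)@v).round(4))
    print(k,P.round(4),round(e,4),"tri",f(P),"scene",f(pa),"top",f(pb),pb.round(4))
# bystanders
for n,uv,z in(("shaker",(242,241),.102),("tub",(354,124),.11),("bowls",(246,141),.07)):
    p=plane(t,[uv],z)[0]; print(n,p.round(3),(p[:2]-C)@u,(p[:2]-C)@v)
E
```

```text
u [0.19853416 0.98009397] 1.3709342462245657
topFfar [ 0.5131 -0.192   0.1547] 0.0044 tri (np.float64(-0.1735), np.float64(-0.061)) scene (np.float64(-0.1698), np.float64(-0.0648)) top (np.float64(-0.1707), np.float64(-0.0586)) [ 0.5112 -0.1888  0.16  ]
topFnear [ 0.4102 -0.1502  0.1544] 0.0012 tri (np.float64(-0.153), np.float64(0.0481)) scene (np.float64(-0.1478), np.float64(0.0445)) top (np.float64(-0.1513), np.float64(0.0485)) [ 0.4101 -0.1485  0.16  ]
topBfar [ 0.4909 -0.2446  0.1544] 0.0035 tri (np.float64(-0.2295), np.float64(-0.0498)) scene (np.float64(-0.2217), np.float64(-0.0511)) top (np.float64(-0.2288), np.float64(-0.0505)) [ 0.4918 -0.2441  0.16  ]
topBnear [ 0.3879 -0.2054  0.1536] 0.0006 tri (np.float64(-0.2115), np.float64(0.059)) scene (np.float64(-0.2043), np.float64(0.0555)) top (np.float64(-0.2097), np.float64(0.0585)) [ 0.3887 -0.2037  0.16  ]
footfar [ 0.5113 -0.1894  0.0013] 0.0007 tri (np.float64(-0.1714), np.float64(-0.0588)) scene (np.float64(-0.1727), np.float64(-0.0586)) top (np.float64(-0.1715), np.float64(-0.0586)) [ 0.5111 -0.1895  0.    ]
footnear [ 0.4105 -0.1507 -0.0012] 0.0013 tri (np.float64(-0.1534), np.float64(0.0477)) scene (np.float64(-0.152), np.float64(0.0476)) top (np.float64(-0.1536), np.float64(0.0472)) [ 0.411  -0.1509  0.    ]
shaker [0.534 0.158 0.102] 0.17326996706328252 -0.011770271846682334
tub [ 0.77  -0.073  0.11 ] -0.005469875201896665 -0.28942059698695854
bowls [0.753 0.158 0.07 ] 0.21684941360608045 -0.22630500485351684
```

```bash
cat >> h.py <<'E'
from scipy.spatial.transform import Rotation as Ro
U=np.array([0.19853,0.98009,0]);V=np.array([-0.98009,0.19853,0]);C=np.array([.4877,-.0098,0]);Z=np.array([0,0,1.])
def W(a,b,z): return C+a*U+b*V+z*Z
def tilt(al,dy=0):
    u=Ro.from_rotvec([0,0,dy]).apply(U); z=-np.cos(al)*Z+np.sin(al)*u; x=np.cos(al)*u+np.sin(al)*Z
    return Ro.from_matrix(np.c_[x,np.cross(z,x),z])
def row(pos,R):
    o=get_obs(); R0=Ro.from_euler("xyz",o["eef_rot"])
    rv=(R0.inv()*R).as_rotvec()/(np.pi/2); sh=R0.inv().apply(np.array(pos)-o["ee_pos"])/.5
    print("row",rv.round(3).tolist(),sh.round(3).tolist(),"mm",round(np.linalg.norm(sh)*500,1),"deg",round(np.linalg.norm(rv)*90,1))
def loc():
    o=get_obs();p=o["ee_pos"]-C;print("t",o["time_s"],"uvz",(p@U).round(4),(p@V).round(4),p[2].round(4),"F",o["force"].round(2),"grip",o["grip_width"]); R=Ro.from_euler("xyz",o["eef_rot"]).as_matrix();print("tool z",R[:,2]@U,R[:,2]@V,R[:,2]@Z,"toolx.u",R[:,0]@U,"y.V",R[:,1]@V,"q",o["qpos"].round(2))
E
python3 - <<'E'
from h import *
loc(); row([.42,.12,.3],Ro.from_euler("xyz",[np.pi,0,2.1]))
E
```

```text
t 0.4 uvz 0.4609 0.4349 0.2054 F [ 0.69 -0.23 -0.03] grip 0.09373262091048751
tool z -0.00016052170609844008 3.7267026974448887e-05 -0.9999999864218472 toolx.u 0.08181891904511329 y.V -0.08181891408029154 q [ 1.22  0.3   1.52  0.    1.32 -0.07]
row [-0.0, 0.0, 0.484] [-0.74, -0.636, -0.189] mm 496.9 deg 43.5
```

Call:
servo_tool([
  [[0,0,0.48,-0.74,-0.64,-0.19,0.36],[0,0,0.48,-0.74,-0.64,-0.19,0.36],[0,0,0.48,-0.74,-0.64,-0.19,0.36],[0,0,0.48,-0.74,-0.64,-0.19,0.36],[0,0,0.48,-0.74,-0.64,-0.19,0.36],[0,0,0.48,-0.74,-0.64,-0.19,0.36],[0,0,0.48,-0.74,-0.64,-0.19,0.36],[0,0,0.48,-0.74,-0.64,-0.19,0.36],[0,0,0.48,-0.74,-0.64,-0.19,0.36],[0,0,0.48,-0.74,-0.64,-0.19,0.36],[0,0,0.48,-0.74,-0.64,-0.19,0.36],[0,0,0.48,-0.74,-0.64,-0.19,0.36]],
])

```text
time_s: 1.4
ee_pos: [0.42, 0.1159, 0.3011]
eef_rot: [3.141, 0.0, 2.106]
force: [0.7, 1.5, 0.5]
grip_width: 0.06
```

```bash
python3 - <<'E'
from h import *
loc(); row(W(-.31,.0,.3),tilt(0.55))
E
```

```text
t 1.4 uvz 0.1098 0.0913 0.3011 F [0.67 1.5  0.49] grip 0.060036207398839546
tool z 0.00011800419963385473 -0.0007082597754340332 -0.9999997422190854 toolx.u 0.7420489501881575 y.V -0.7420487132093766 q [ 0.19 -0.02  1.67 -0.    1.5  -0.35]
row [-0.128, 0.334, 0.456] [-0.745, -0.427, 0.002] mm 429.6 deg 52.2
```

Call:
servo_tool([
  [[-0.128,0.334,0.456,-0.745,-0.427,0,0.36],[-0.128,0.334,0.456,-0.745,-0.427,0,0.36],[-0.128,0.334,0.456,-0.745,-0.427,0,0.36],[-0.128,0.334,0.456,-0.745,-0.427,0,0.36],[-0.128,0.334,0.456,-0.745,-0.427,0,0.36],[-0.128,0.334,0.456,-0.745,-0.427,0,0.36],[-0.128,0.334,0.456,-0.745,-0.427,0,0.36],[-0.128,0.334,0.456,-0.745,-0.427,0,0.36],[-0.128,0.334,0.456,-0.745,-0.427,0,0.36],[-0.128,0.334,0.456,-0.745,-0.427,0,0.36],[-0.128,0.334,0.456,-0.745,-0.427,0,0.36],[-0.128,0.334,0.456,-0.745,-0.427,0,0.36]],
])

```text
time_s: 2.4
ee_pos: [0.4254, -0.318, 0.2994]
eef_rot: [-3.139, -0.551, 1.365]
force: [-0.7, 0.1, -1.2]
grip_width: 0.0601
```

```bash
python3 - <<'E'
from h import *
loc(); row(W(-.28,.004,.02),tilt(0.55))
E
```

```text
t 2.4 uvz -0.3145 -0.0001 0.2994 F [-0.74  0.07 -1.25] grip 0.060070218971293776
tool z 0.5231596357225464 -0.0006477797741323982 -0.8522329462516088 toolx.u 0.8522175533794459 y.V -0.9999834370314642 q [-0.92  0.39  1.27  0.42  1.83 -0.67]
row [0.0, -0.0, -0.003] [-0.234, -0.007, 0.512] mm 281.6 deg 0.3
```

Call:
servo_tool([
  [[0,0,0,-0.03,0,0.07,0.36],[0,0,0,-0.06,0,0.14,0.36],[0,0,0,-0.09,0,0.21,0.36],[0,0,0,-0.13,-0.002,0.28,0.36],[0,0,0,-0.16,-0.004,0.35,0.36],[0,0,0,-0.19,-0.006,0.42,0.36],[0,0,0,-0.22,-0.007,0.48,0.36],[0,0,0,-0.234,-0.007,0.51,0.36],[0,0,0,-0.234,-0.007,0.51,0.36],[0,0,0,-0.234,-0.007,0.51,0.36]],
])

```text
time_s: 3.23
ee_pos: [0.4283, -0.2839, 0.0212]
eef_rot: [-3.139, -0.551, 1.365]
force: [0.3, -0.9, 0.1]
grip_width: 0.0601
```

```bash
python3 - <<'E'
from h import *
loc(); row(W(-.24,.004,.018),tilt(0.55)); row(W(-.175,.004,.018),tilt(0.55))
E
```

```text
t 3.2333 uvz -0.2805 0.0037 0.0212 F [ 0.29 -0.94  0.15] grip 0.060061832221084674
tool z 0.5236010867040856 2.6094238553556193e-05 -0.8519620388913921 toolx.u 0.8519479103737353 y.V -0.999983337422019 q [-0.88  0.64  1.59  0.44  1.3  -0.88]
row [-0.0, -0.001, -0.003] [0.066, -0.001, 0.048] mm 40.6 deg 0.3
row [-0.0, -0.001, -0.003] [0.176, -0.001, 0.116] mm 105.5 deg 0.3
```

Call:
servo_tool([
  [[0,0,0,0.022,0,0.018,0.36],[0,0,0,0.044,0,0.034,0.36],[0,0,0,0.066,0,0.048,0.36],[0,0,0,0.078,0,0.056,0.36],[0,0,0,0.09,0,0.063,0.36],[0,0,0,0.102,0,0.07,0.36],[0,0,0,0.114,0,0.078,0.36],[0,0,0,0.126,0,0.085,0.36],[0,0,0,0.138,0,0.092,0.36],[0,0,0,0.15,0,0.1,0.36],[0,0,0,0.163,0,0.108,0.36],[0,0,0,0.176,0,0.116,0.36]],
])

```text
time_s: 4.23
ee_pos: [0.4498, -0.1804, 0.0179]
eef_rot: [-3.139, -0.551, 1.365]
force: [-1.2, -5.8, 4.5]
grip_width: 0.0601
```

```bash
python3 - <<'E'
from h import *
loc(); row(W(-.148,.004,.018),tilt(0.55))
s=camera("scene");t=camera("top")
a=cv2.resize(s["color"][90:210,240:360,::-1],None,fx=3.3,fy=3.3,interpolation=3);b=cv2.resize(t["color"][210:330,360:480,::-1],None,fx=3.3,fy=3.3,interpolation=3)
cv2.imwrite("pics/c2.png",np.hstack([a,b]))
E
```

```text
t 4.2333 uvz -0.1747 0.0033 0.0179 F [-1.21 -5.84  4.51] grip 0.06014508397139202
tool z 0.5234151008347195 -0.00015546828221732478 -0.852076301908859 toolx.u 0.8520614027795682 y.V -0.9999829639900215 q [-0.72  0.56  1.75  0.52  1.18 -0.8 ]
row [0.0, -0.001, -0.003] [0.046, -0.002, 0.028] mm 26.7 deg 0.3
```

View pics/c2.png

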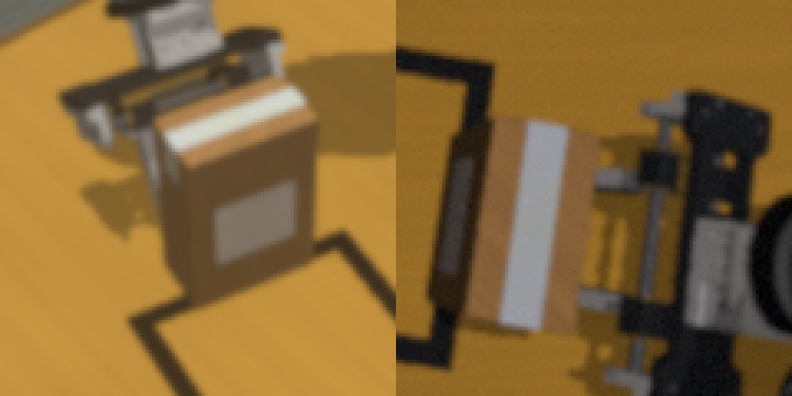

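The carton is still standing with its broad face square to the frame. The foot corners are at about (192,306) and (314,260) in the left crop, and (432,302) and (456,128) in the right one. I'll check these and then push the rest of the way.

```bash
python3 - <<'E'
from h import *
s=camera("scene");t=camera("top")
S=lambda p:(np.array(p)+.5)/3.3-.5+[240,90]
T=lambda p:(np.array(p)+.5)/3.3-.5+[360,210]
f=lambda p:((p-C)@U).round(4).tolist().__str__()+" "+str(((p-C)@V).round(4))
for c,g,q,z in((s,S,[(192,306),(314,260)],0),(t,T,[(456-396,128),(432-396,302)],0),(t,T,[(490-396,120),(466-396,324),(601-396,137),(575-396,333)],.16)):
    for p in q: print(f(plane(c,[g(p)],z)[0]))
E
```

```text
-0.1119 -0.0515
-0.1079 0.0602
-0.1077 -0.0549
-0.1092 0.0612
-0.1023 -0.0463
-0.1054 0.0645
-0.1644 -0.0478
-0.1642 0.0591
```

Call:
servo_tool([
  [[0,0,0,0.009,0,0.005,0.36],[0,0,0,0.018,0,0.011,0.36],[0,0,0,0.027,0,0.017,0.36],[0,0,0,0.036,-0.001,0.022,0.36],[0,0,0,0.046,-0.001,0.028,0.36],[0,0,0,0.046,-0.001,0.028,0.36],[0,0,0,0.03,-0.001,0.018,0.36],[0,0,0,-0.01,0,-0.01,0.36],[0,0,0,-0.04,0,-0.03,0.36]],
])

```text
time_s: 5.18
ee_pos: [0.4441, -0.206, 0.0201]
eef_rot: [-3.138, -0.552, 1.366]
force: [0.9, -0.2, 0.2]
grip_width: 0.06
```

```bash
python3 - <<'E'
from h import *
loc(); row(W(-.2,.004,.135),tilt(0.55))
s=camera("scene");t=camera("top")
a=cv2.resize(s["color"][90:210,240:360,::-1],None,fx=3.3,fy=3.3,interpolation=3);b=cv2.resize(t["color"][210:330,350:470,::-1],None,fx=3.3,fy=3.3,interpolation=3)
cv2.imwrite("pics/c3.png",np.hstack([a,b]))
E
```

```text
t 5.1833 uvz -0.2009 0.0038 0.0201 F [ 0.9  -0.2   0.19] grip 0.060014987695800805
tool z 0.5243062429428785 0.0015339495792711655 -0.8515268745079156 toolx.u 0.8515201395308297 y.V -0.9999859142487735 q [-0.76  0.58  1.72  0.49  1.21 -0.82]
row [-0.001, -0.001, -0.003] [0.122, -0.001, -0.195] mm 114.9 deg 0.3
```

View pics/c3.png

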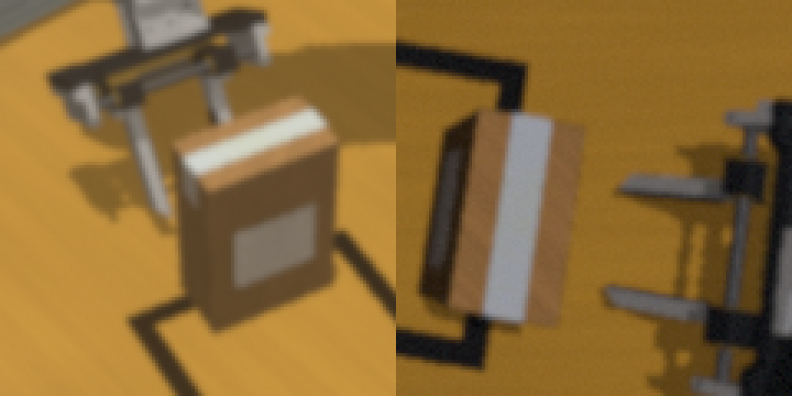

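The carton is standing inside the near tape. Its foot corners are at about (215,331) and (335,285) in the left crop, and (446,127) and (420,293) in the right one. I'll check the positions.

```bash
python3 - <<'E'
from h import *
s=camera("scene");t=camera("top")
S=lambda p:(np.array(p)+.5)/3.3-.5+[240,90]
T=lambda p:(np.array(p)+.5)/3.3-.5+[350,210]
f=lambda p:((p-C)@U).round(4).tolist().__str__()+" "+str(((p-C)@V).round(4))
for c,g,q,z in((s,S,[(215,331),(335,285)],0),(t,T,[(446-396,127),(420-396,293)],0),(t,T,[(479-396,112),(449-396,316),(585-396,124),(557-396,325)],.16)):
    for p in q: print(f(plane(c,[g(p)],z)[0]))
loc(); row(W(-.2,.004,.14),tilt(0.55))
E
```

```text
-0.0795 -0.0476
-0.0754 0.0612
-0.079 -0.0505
-0.079 0.0606
-0.0776 -0.0465
-0.0782 0.0649
-0.1366 -0.0501
-0.1364 0.0597
t 5.3833 uvz -0.1997 0.0039 0.0197 F [-1.26 -0.32  0.4 ] grip 0.06028226842986178
tool z 0.5247799505905969 0.0010361448578984356 -0.8512357679201236 toolx.u 0.851220398102957 y.V -0.9999770726175411 q [-0.76  0.57  1.72  0.5   1.21 -0.82]
row [-0.001, -0.002, -0.004] [0.126, -0.001, -0.205] mm 120.3 deg 0.4
```

Call:
servo_tool([
  [[0,0,0,0.03,0,-0.05,0.36],[0,0,0,0.06,0,-0.1,0.36],[0,0,0,0.09,0,-0.15,0.36],[0,0,0,0.126,0,-0.205,0.36],[0,0,0,0.126,0,-0.205,0.36],[0,0,0,0.126,0,-0.205,0.36]],
])

```text
time_s: 5.88
ee_pos: [0.4451, -0.2047, 0.1411]
eef_rot: [-3.14, -0.551, 1.366]
force: [0.2, -0.3, 0.2]
grip_width: 0.0603
```

```bash
python3 - <<'E'
from h import *
loc(); row(W(-.15,.006,.138),tilt(0.55)); row(W(-.115,.006,.138),tilt(0.55))
E
```

```text
t 5.8833 uvz -0.1995 0.0031 0.1411 F [ 0.22 -0.34  0.16] grip 0.06031697201401199
tool z 0.5236750273372995 -0.000480781874504399 -0.8519164561447166 toolx.u 0.8519049053790615 y.V -0.9999873769671668 q [-0.76  0.39  1.66  0.47  1.42 -0.7 ]
row [0.0, -0.001, -0.003] [0.081, -0.006, 0.057] mm 49.7 deg 0.2
row [0.0, -0.001, -0.003] [0.141, -0.006, 0.094] mm 84.6 deg 0.2
```

Call:
servo_tool([
  [[0,0,0,0.03,-0.006,0.025,0.36],[0,0,0,0.06,-0.006,0.045,0.36],[0,0,0,0.081,-0.006,0.057,0.36],[0,0,0,0.089,-0.006,0.062,0.36],[0,0,0,0.097,-0.006,0.067,0.36],[0,0,0,0.105,-0.006,0.072,0.36],[0,0,0,0.113,-0.006,0.077,0.36],[0,0,0,0.12,-0.006,0.081,0.36],[0,0,0,0.127,-0.006,0.086,0.36],[0,0,0,0.134,-0.006,0.09,0.36],[0,0,0,0.141,-0.006,0.094,0.36],[0,0,0,0.141,-0.006,0.094,0.36]],
])

```text
time_s: 6.88
ee_pos: [0.4593, -0.1205, 0.138]
eef_rot: [-3.14, -0.551, 1.367]
force: [0.0, -0.7, -0.3]
grip_width: 0.0604
```

```bash
python3 - <<'E'
from h import *
loc(); row(W(-.095,.006,.138),tilt(0.55)); row(W(-.083,.006,.138),tilt(0.55))
s=camera("scene");t=camera("top")
a=cv2.resize(s["color"][90:210,240:360,::-1],None,fx=3.3,fy=3.3,interpolation=3);b=cv2.resize(t["color"][210:330,340:460,::-1],None,fx=3.3,fy=3.3,interpolation=3)
cv2.imwrite("pics/c4.png",np.hstack([a,b]))
E
```

```text
t 6.8833 uvz -0.1142 0.0059 0.138 F [ 0.02 -0.75 -0.27] grip 0.06038673193201001
tool z 0.5238218385556013 -0.00015719278832461436 -0.8518263138412404 toolx.u 0.851816446471802 y.V -0.9999887408757709 q [-0.61  0.32  1.77  0.52  1.33 -0.61]
row [0.0, -0.001, -0.002] [0.033, -0.0, 0.02] mm 19.2 deg 0.2
row [0.0, -0.001, -0.002] [0.053, -0.0, 0.033] mm 31.2 deg 0.2
```

View pics/c4.png

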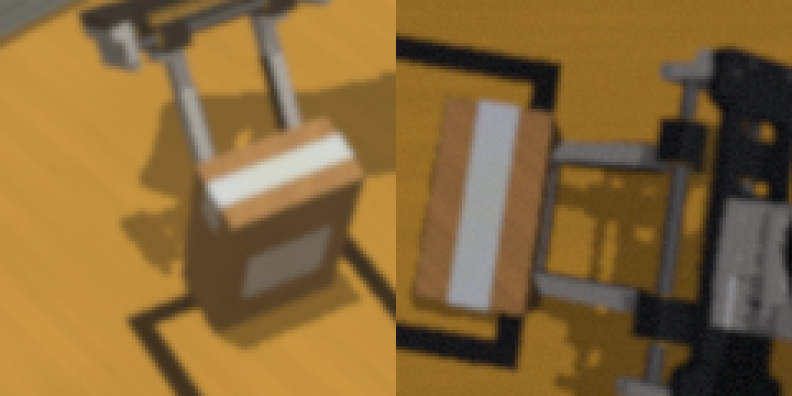

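The carton is tipping about its leading edge. That edge hasn't moved: it is still at about (217,331) in the left crop. I'll keep going slowly past the balance point.

Call:
servo_tool([
  [[0,0,0,0.008,0,0.005,0.36],[0,0,0,0.016,0,0.01,0.36],[0,0,0,0.024,0,0.015,0.36],[0,0,0,0.032,0,0.02,0.36],[0,0,0,0.038,0,0.024,0.36],[0,0,0,0.044,0,0.028,0.36],[0,0,0,0.049,0,0.031,0.36],[0,0,0,0.049,0,0.031,0.36],[0,0,0,0.049,0,0.031,0.36],[0,0,0,0.049,0,0.031,0.36],[0,0,0,0.049,0,0.031,0.36],[0,0,0,0.049,0,0.031,0.36]],
])

```text
time_s: 7.98
ee_pos: [0.4651, -0.0928, 0.1376]
eef_rot: [-3.14, -0.551, 1.366]
force: [0.6, 0.3, -0.3]
grip_width: 0.06
```

```bash
python3 - <<'E'
from h import *
loc()
s=camera("scene");t=camera("top")
a=cv2.resize(s["color"][120:260,240:400,::-1],None,fx=2.4,fy=2.4,interpolation=3);b=cv2.resize(t["color"][200:340,260:420,::-1],None,fx=2.4,fy=2.4,interpolation=3)
cv2.imwrite("pics/c5.png",np.hstack([a,b]))
E
```

```text
t 7.9833 uvz -0.0858 0.0057 0.1376 F [ 0.56  0.33 -0.31] grip 0.06002246598218091
tool z 0.5236403965697534 -0.00042871059313924487 -0.8519377707838228 toolx.u 0.8519266715559324 y.V -0.9999878011386513 q [-0.56  0.3   1.79  0.53  1.3  -0.57]
```

View pics/c5.png

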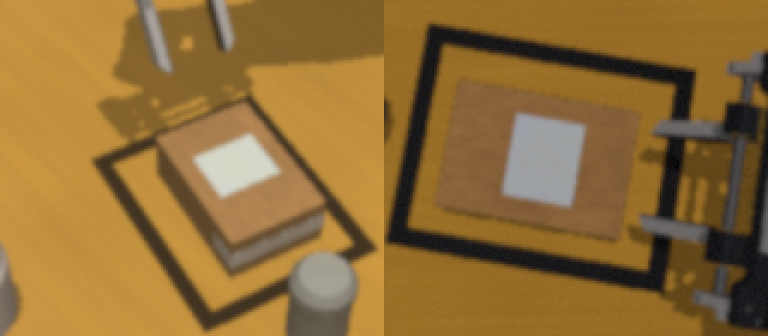

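The carton is lying flat inside the tape. Its outline in the right crop has corners at (460,80), (640,115), (617,240) and (435,207). I'll back the arm away and verify.

Call:
servo_tool([
  [[0,0,0,-0.02,0,-0.06,0.36],[0,0,0,-0.04,0,-0.12,0.36],[0,0,0,-0.06,0,-0.18,0.36],[0,0,0,-0.08,0,-0.24,0.36],[0,0,0,-0.1,0,-0.3,0.36],[0,0,0,-0.1,0,-0.3,0.36],[0,0,0,-0.1,0,-0.3,0.36],[0,0,0,-0.1,0,-0.3,0.36]],
])

```text
time_s: 8.75
ee_pos: [0.4406, -0.2109, 0.2384]
eef_rot: [-3.138, -0.552, 1.366]
force: [0.9, -0.1, -0.7]
grip_width: 0.0599
```

```bash
python3 - <<'E'
from h import *
loc()
t=camera("top");s=camera("scene")
T=lambda p:(np.array(p)+.5)/2.4-.5+[260-160,200]
for p in[(460,80),(640,115),(617,240),(435,207)]:
    P=plane(t,[T(p)],.06)[0]-C; print((P@U).round(4),(P@V).round(4))
S=lambda p:(np.array(p)+.5)/2.4-.5+[240,120]
for p in[(160,138),(247,98),(325,205),(230,245)]:
    P=plane(s,[S(p)],.06)[0]-C; print("scene",(P@U).round(4),(P@V).round(4))
for n,uv,z in(("shaker",(242,241),.102),("tub",(354,124),.11),("bowls",(246,141),.07)): pass
cv2.imwrite("pics/t6.png",t["color"][:,:,::-1])
E
```

```text
t 8.75 uvz -0.2064 0.0062 0.2384 F [ 0.87 -0.11 -0.7 ] grip 0.05992354420646805
tool z 0.524268890950295 0.00044838839703148503 -0.8515511357039446 toolx.u 0.8515396819838844 y.V -0.9999851093658917 q [-0.77  0.29  1.56  0.46  1.62 -0.62]
0.0836 -0.0488
-0.0752 -0.0463
-0.0723 0.0613
0.0842 0.0613
scene -0.069 -0.0469
scene -0.0746 0.0626
scene 0.0899 0.0548
scene 0.0866 -0.0528
```

View pics/t6.png

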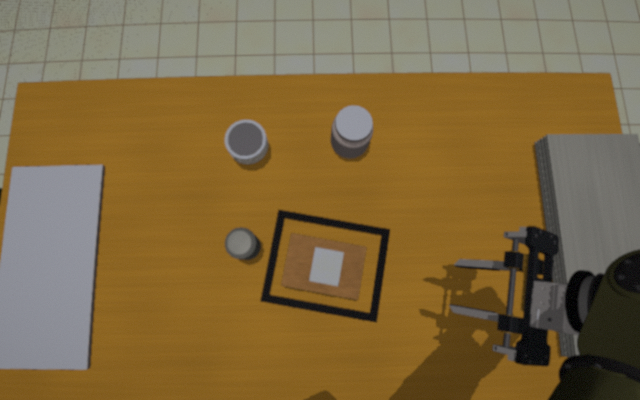

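The carton lies at (325,267), well inside the tape. The shaker (242,243), bowls (246,142) and tub (353,130) are where they were at the start, and the arm is clear of everything.

```bash
python3 -c "
from station import *
print(hand_in())"
```

```text
the job is handed in; nothing more can be done
None
```

The carton now lies flat on a broad side inside the tape. I handed the job in at about 9 s on the clock, and `hand_in()` gives no verdict.

- **How it was done:** I pushed the carton at the foot with two tilted fingertips. That squared it to the frame and brought its leading edge to about 78 mm from the frame's centre. I then pushed it near the top until it fell on its own.
- **Carton position:** Measured from the top view, it spans about −75 to +84 mm along the frame's x direction (limit ±110) and −49 to +61 mm along its y direction (limit ±85). The scene view agrees to within about 7 mm. Both have my rough pixel picks in them, but at least 20 mm of clearance remains on every side.
- **Bystanders and arm:** In the last top picture the shaker, bowls and tub are at the same pixels as at the start. The arm is clear of everything, with no contact force.
- **Disagreement:** At the start, triangulating the carton's top corners gave a height of 154 mm, against 160 mm in the text. The foot corners came out within 1.5 mm of the counter.

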